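# Seat a panel carrier against its hidden stop and clamp it

### The job

Slide the panel carrier along its rails, away from you and in under the press head, until you feel it come up against the sprung rubber stop hidden inside the grey cover: press it home firmly but gently, without ramming it. Then let go of it and swing the red clamp handle over towards the open end of the jig, all the way down, so that the carrier is clamped while still bearing on the stop; leave the other things on the bench where they are.

Things in the scene. Friction and masses are not known exactly. Their poses are not given: they have to be found in the camera images.
- jig_bed: Brown phenolic bed of the panel test jig, fixed to the bench, 300 x 200 x 20 mm. Origin at the centre of its underside; x runs along the bed from the open loading end (-x, the robot's side) to the covered end (+x), z up. Its top is 20 mm above the bench. Two rails 8 mm wide, 10 mm high, run along x on the top; between them is a channel 124 mm wide, centred on y = 0.
- press_frame: Fixed frame over the far part of the bed, same origin and axes as jig_bed: two red-brown cheeks (x = 35 to 150 mm, y = +-71 to +-85 mm, up to 190 mm high), a black upright plate between them (x = 65 to 85 mm, 80 to 185 mm high) and a grey cover (x = 85 to 150 mm, top 88 mm high). It carries the hidden stop.
- cover_mouth (a point): Middle of the mouth of the grey cover, on the bed's top, at the bed's x = 85 mm; 18 mm high. Beyond it, unseen, a stop bar with a sprung rubber face (1.2 N per mm, well damped, 6 mm of give, then solid) is set for each panel type: its face lies 10 to 40 mm beyond this point, and 20 to 90 mm beyond the carrier's far edge at the start. Only to be felt. Let go, the carrier eases back 1 to 4 mm but stays bearing.
- carrier: Loose panel carrier, about 0.35 to 0.55 kg: black plate 180 (x) x 120 (y) x 8 mm with a blue panel on top (2 mm proud) and an upright aluminium grip bar near its open-end edge. It lies flat on the bed between the rails, 2 mm of play each side, with its axes along the bed's. Origin at the centre of its underside; far edge at x = +90 mm. Sliding it takes 1 to 2 N, more if it is pressed down.
- carrier_grip (a point): Place to pinch the carrier's grip bar, on the bar's middle, 80 mm to the -x side of the carrier's origin and 32 mm above its underside. The bar is 12 mm thick (along the carrier's x), 70 mm wide (along y); its top is 12 mm above this point, the carrier's plate 24 mm below it.
- clamp_handle (a joint): Angle of the red toggle-clamp handle, rad. 0: open, it points up, leaning 0.1 rad to the bed's +x. It grows as the handle swings over the top to the bed's -x (open end); 1.6: fully closed, at its end stop, pointing to the bed's -x and nearly level (0.07 rad above). It starts within 0.25 of open and stays where it is left; 2 to 4 N at the grip moves it.
- press_point (a point): Fixed point on the centre line of the bed, 30 mm above the bench, at the bed's x = 45 mm, level with the panel's top. Straight above it hangs the press head, 20 mm clear when open; closing the handle brings its sprung rubber bar (16 x 100 mm) down here and holds the carrier with about 11 N.
- handle_pivot (a point): Centre of the handle's pivot, 45 mm to +x of the bed's origin, y = 0, 155 mm above the bench; the pivot's axis is parallel to the bed's y.
- handle_grip (a point): Point on the axis of the handle's red grip, 105 mm from the pivot. The grip is round, 24 mm in diameter, from 50 to 135 mm from the pivot.
- cassette: Blue cassette of panels, loose, 160 x 130 x 125 mm high, standing beside the jig. Origin at the centre of its underside. To be left alone.
- ion_fan: White ioniser fan in a black stand, loose, 95 x 130 x 158 mm high. Origin at the centre of its underside. To be left alone.
- mouse: Black computer mouse, loose, 110 x 62 x 33 mm. Origin at the centre of its underside. To be left alone.
- wipe_bottle: White bottle with blue cap, loose, 60 mm in diameter, 150 mm high. Origin at the centre of its underside. To be left alone.
Mind the look-alikes: they are no part of the job. Leave any orange or turquoise look-alike of the carrier alone.

How it is judged:
By the outcome, as a careful person would: the job done as asked, in the order asked, and still so for the second after the job is handed in, with the robot touching nothing.
It also fails if it takes over 54 s, if anything falls off the work surface, if the arm or the gripper's body presses on something with over 40 N, if the wrist force passes 120 N, or if a joint passes its speed limit or range.

### The arm

A 6-joint arm with a two-finger parallel gripper is mounted at the origin on the work surface. World frame = base frame: x ahead of the robot, y to its left, z up, the work surface at z = 0. Lengths are in m, angles in rad, forces in N, time in s.
With the tool pointing down it reaches from about 0.25 to 0.775 m from the base axis. Payload 4 kg.
Tool frame: the origin (TCP) lies at the very end of the fingers, on their centre line; the grasp point (between the pads) lies 19 mm behind it (robot.grip_point_offset is the distance from the TCP to the grasp point, in m); z points along the fingers, x is the direction in which the jaws open and shut, and the axes are right-handed (so a half turn about z gives the same grasp; the last joint's range is limited). The gripper opens to 94 mm and grips with 3 to 60 N. Pads are 16 mm wide; open, the fingers measure 119 mm over their backs; the gripper's body (75 mm by 177 mm) begins 78 mm behind the grasp point.
Start: joints at [1.047, 0.087, 1.371, -0, 1.684, -0.103], TCP at [0.225, 0.502, 0.206] pointing down, gripper open.
Joint ranges: [-3.1, 3.1], [-0.76, 2.03], [0.27, 2.55], [-1.08, 4.22], [0.17, 2.65], [-2.57, 2.57]. Speed limits (rad/s): [2.79, 2.79, 3.14, 3.14, 3.14, 3.14].

### API

Orientations are given as [roll, pitch, yaw] about the fixed x, y, z axes, in that order (R = Rz(yaw) Ry(pitch) Rx(roll)).
In Python, from bench import robot gives the robot as it stands.
- The arm moves only by the shell command python3 -m inch 'ROWS'. ROWS is text: rows parted by semicolons, each of 5 numbers parted by spaces: the shift along the tool's x, y, z in cm, then the turn about the tool's z in rad, then the closure, from 0 (fully open) to 1 (shut). In form: tx ty tz spin claw; .... A call has 1 to 20 rows; each row is the pose to reach, as a shift and turn from the pose measured when the call began, along the tool's axes at that moment; what a row does not reach only later rows make up. A row lasts 1/12 s, in which the tool goes at most 41.7 mm and 7.16 degrees, less where a joint would pass 70% of its speed; a pose out of reach is approached as far as the arm can. A call with a gripper value outside its range is refused whole. The fingers move at their own pace and stop on an object; the grip force is fixed at half the most. Time passes only in rows, so rows that repeat a pose let the fingers close. It gives the time, the measured TCP pose, the force and the opening at its end, in the units of the state.
- robot.get_obs(): the state, without advancing time (a new reading comes with each control period).
- robot.snapshot(name): name is "scene" or "top" or "wrist"; returns (picture, depth): 420x560x3 uint8, blue, green, red; 420x560 float32, m along the optical axis (not along the pixel's ray), 0 where there is no reading.
- robot.camera_info(name): a dict with "K" (3x3 intrinsics, pixels), "dist" ([k1, k2, p1, p2, k3] as OpenCV has them; the pictures are not rectified), "extrinsics" (4x4, takes a point from world to camera coordinates); the wrist camera has in their place "mount" (4x4, takes a point from camera to tool coordinates, whose origin is the TCP and whose axes are the tool frame's). Camera axes: x right, y down, z forward; pixel columns grow to the right and rows downward; lengths in m; the calibration is good to about 2 mm. A picture is of the moment at which its call begins: read the wrist's pose just before it. camera_info takes no time and is no camera call.
- robot.close_job(): hands the job in, once; it reports no verdict.
The state is a dict: "time": time; "joint_positions": joint angles; "qvel": joint speeds; "joint_torque": joint torques, N m; "tool_pos": TCP position; "ee_rot": TCP orientation; "wrist_force": force on the tool from outside, world axes, zero at the start; "wrist_torque": the same for the moment, N m; "width": finger opening in m.
Only numpy, scipy, OpenCV 4.12 (cv2) and the standard library are available. Lean on these libraries where they do the work, as an engineer would, in place of code of your own. Each camera call takes 0.05 s, during which the arm holds its last target.

## Working session

There is one attempt and no reset: what is moved stays moved. The work goes in short steps, Python scripts to look and compute and a shell command to move; the robot and the scene stay as the last step left them, time stands still between calls to the robot, and variables do not carry over. Pictures are saved under pics/ and viewed, and the job is handed in when it is done.

```bash
ls; mkdir -p pics; python3 - <<'E'
from bench import robot
import cv2,numpy as np
for n in("scene","top"):
    p,d=robot.snapshot(n); cv2.imwrite(f"pics/{n}0.png",p); np.save(f"pics/{n}0.npy",d)
    c=robot.camera_info(n); print(n,np.round(c["K"],1).tolist(),c["dist"],np.round(c["extrinsics"],3).tolist())
print(robot.get_obs()); print(robot.camera_info("wrist")); print(robot.grip_point_offset)
E
```

```text
pics
scene [[544.9, 0.0, 272.5], [0.0, 544.9, 201.0], [0.0, 0.0, 1.0]] [-0.03801367  0.          0.          0.          0.        ] [[-0.997, 0.073, -0.013, 0.522], [0.071, 0.884, -0.463, 0.051], [-0.022, -0.462, -0.886, 1.69], [0.0, 0.0, 0.0, 1.0]]
top [[479.4, 0.0, 279.4], [0.0, 479.4, 206.4], [0.0, 0.0, 1.0]] [-0.15889792  0.          0.          0.          0.        ] [[0.03, -0.999, 0.012, -0.025], [-0.997, -0.031, -0.072, 0.562], [0.072, -0.009, -0.997, 1.507], [0.0, 0.0, 0.0, 1.0]]
{'time': 0.1, 'joint_positions': array([ 1.04690157e+00,  8.78627078e-02,  1.37205844e+00, -7.85527101e-07,
        1.68358316e+00, -1.03105456e-01]), 'qvel': array([ 2.34221117e-05, -1.45217592e-03, -2.92187906e-03,  1.05868884e-03,
        1.46986746e-03,  7.33391636e-04]), 'joint_torque': array([ 2.34043800e-03, -3.41249979e+01, -3.03301585e+01,  7.20422412e-02,
        3.04135401e-02, -8.27844656e-05]), 'tool_pos': array([0.22443299, 0.50160523, 0.20445393]), 'ee_rot': array([-3.14139668e+00,  1.90158007e-03,  1.15000713e+00]), 'wrist_force': array([ 0.06192109, -0.16388613, -0.40190107]), 'wrist_torque': array([ 0.0050542 , -0.04183083, -0.04566962]), 'width': 0.09428499990493135}
{'K': array([[307.25279534,   0.        , 284.20376714],
       [  0.        , 307.25279534, 207.39672457],
       [  0.        ,   0.        ,   1.        ]]), 'dist': array([0.01696574, 0.        , 0.        , 0.        , 0.        ]), 'mount': array([[ 9.99999954e-01,  2.91080563e-04,  9.02917267e-05,
        -4.86370748e-04],
       [-3.04737604e-04,  9.58850170e-01,  2.83912412e-01,
        -8.23578471e-02],
       [-3.93485265e-06, -2.83912427e-01,  9.58850215e-01,
        -1.78892345e-01],
       [ 0.00000000e+00,  0.00000000e+00,  0.00000000e+00,
         1.00000000e+00]])}
0.0188
```

View pics/scene0.png

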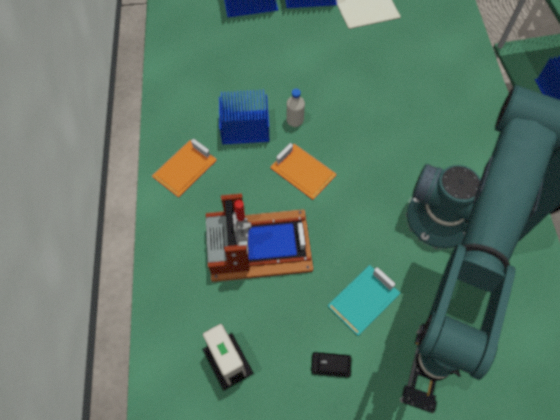

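View pics/top0.png

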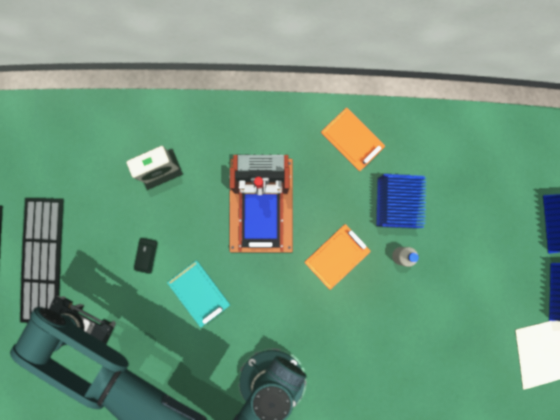

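The top view shows the jig at about (261,203), with the blue carrier between its rails and a grip bar at (260,244). The red handle knob is at (258,182). The candidates for the carrier are blue (260,216), orange (353,139), orange (338,257) and turquoise (199,294). Only the blue one is in the jig with a blue panel, so it is the one meant. I'll enlarge it to confirm.

```bash
cat > h.py <<'E'
from bench import robot
import cv2,numpy as np
from scipy.spatial.transform import Rotation as R
def toolT(o):
    T=np.eye(4);T[:3,:3]=R.from_euler('xyz',o['ee_rot']).as_matrix();T[:3,3]=o['tool_pos'];return T
def cam(n,o=None):
    c=robot.camera_info(n)
    M=np.linalg.inv(c['extrinsics']) if n!='wrist' else toolT(o)@c['mount']
    return c['K'],c['dist'],M
def ray(n,uv,o=None):
    K,D,M=cam(n,o)
    p=cv2.undistortPoints(np.array(uv,float).reshape(-1,1,2),K,D).reshape(-1,2)
    return np.c_[p,np.ones(len(p))]@M[:3,:3].T, M[:3,3]
def atz(n,uv,z,o=None):
    r,c=ray(n,uv,o); return c+r*((z-c[2])/r[:,2])[:,None]
def cloud(n,d,o=None):
    v,u=np.mgrid[:420,:560]; r,c=ray(n,np.c_[u.ravel(),v.ravel()],o)
    return (c+r*d.reshape(-1,1)).reshape(420,560,3)
def proj(n,P,o=None):
    K,D,M=cam(n,o); W=np.linalg.inv(M)
    return cv2.projectPoints(np.array(P,float).reshape(-1,1,3),cv2.Rodrigues(W[:3,:3])[0],W[:3,3],K,D)[0].reshape(-1,2)
E
python3 - <<'E'
from h import *
p=cv2.imread("pics/top0.png"); cv2.imwrite("pics/topc.png",cv2.resize(p[145:265,215:310],None,fx=5,fy=5,interpolation=cv2.INTER_CUBIC)[:600])
p=cv2.imread("pics/scene0.png"); cv2.imwrite("pics/scc.png",cv2.resize(p[185:285,195:325],None,fx=6,fy=6,interpolation=cv2.INTER_CUBIC))
P=cloud("top",np.load("pics/top0.npy"))
for uv in [(260,244),(261,215),(258,182),(232,250),(290,250),(235,200)]: print(uv,P[uv[1],uv[0]].round(4))
E
```

```text
(260, 244) [0.4414 0.0487 0.0669]
(261, 215) [0.5328 0.0496 0.0281]
(258, 182) [0.6057 0.0529 0.2888]
(232, 250) [0.4193 0.1383 0.0195]
(290, 250) [ 0.425  -0.0456  0.024 ]
(235, 200) [0.5788 0.1345 0.0181]
```

View pics/topc.png

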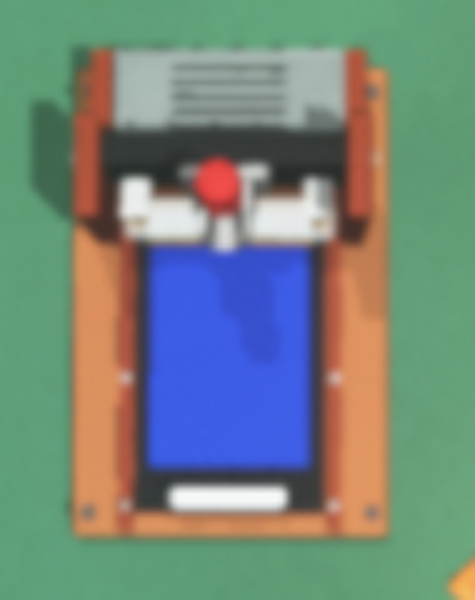

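View pics/scc.png

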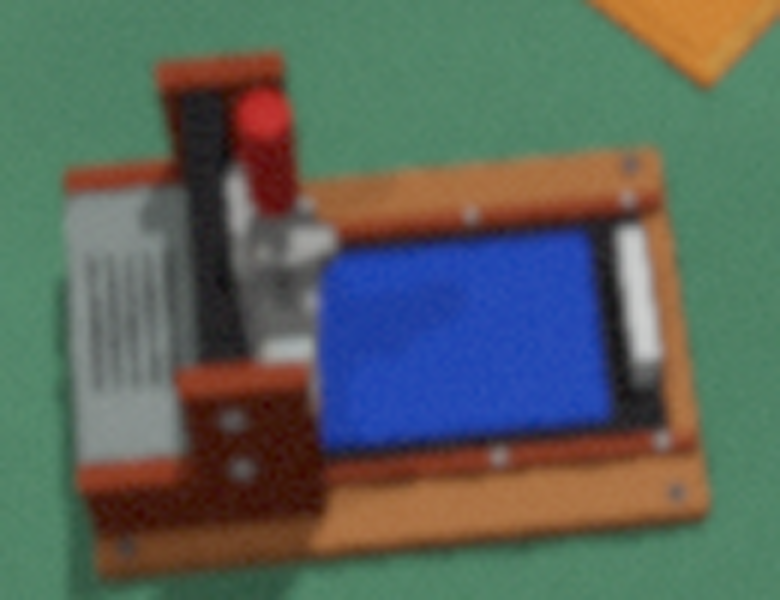

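The crops confirm it: blue panel, black plate, bar at the open end, inside the jig under the red handle. Next I'll measure the bed pose.

```bash
python3 - <<'E'
from h import *
c=atz("top",[(230,252),(292.6,252),(292.6,159)],0.02); print("corners",c.round(4).tolist())
c=atz("scene",[(195+708/6,185+515/6),(195+662/6,185+150/6),(195+100/6,185+578/6)],0.02); print("scene",c.round(4).tolist())
for n in("top","scene"):
    img=cv2.imread(f"pics/{n}0.png");P=cloud(n,np.load(f"pics/{n}0.npy"))
    hsv=cv2.cvtColor(img,cv2.COLOR_BGR2HSV)
    box=(P[...,0]>.40)&(P[...,0]<.75)&(P[...,1]>-.08)&(P[...,1]<.17)
    blue=cv2.inRange(hsv,(105,150,60),(130,255,255))>0
    m=blue&box&(P[...,2]<.05); v,u=np.nonzero(m); q=atz(n,np.c_[u,v],0.03)
    print(n,"blue",cv2.minAreaRect(q[:,:2].astype(np.float32)),q.min(0).round(4),q.max(0).round(4))
    bar=(img.min(2)>170)&box&(P[...,0]<.47); v,u=np.nonzero(bar); q=atz(n,np.c_[u,v],0.064); print("bar",q.mean(0).round(4),q.min(0).round(4),q.max(0).round(4),cv2.minAreaRect(q[:,:2].astype(np.float32)))
    red=(cv2.inRange(hsv,(0,200,120),(6,255,255))|cv2.inRange(hsv,(174,200,120),(179,255,255)))>0
    m=red&box&(P[...,2]>.2); q=P[m]; print("red",len(q),q.mean(0).round(4),q.min(0).round(4),q.max(0).round(4))
E
```

```text
corners [[0.4127, 0.1444, 0.02], [0.4188, -0.0541, 0.02], [0.7166, -0.0458, 0.02]]
scene [[0.4154, 0.1501, 0.02], [0.4177, -0.0498, 0.02], [0.7123, 0.1593, 0.02]]
top blue ((0.5280737280845642, 0.052504148334264755), (0.1362137794494629, 0.10114453732967377), 1.7471877336502075) [ 0.4586 -0.      0.03  ] [0.5977 0.1026 0.03  ]
bar [ 0.8226 -0.0451  0.064 ] [ 0.0199 -0.9715  0.064 ] [1.3271 0.9586 0.064 ] ((0.6347111463546753, -0.03034389019012451), (1.3023101091384888, 1.9299014806747437), 2.5039803981781006)<stdin>:13: RuntimeWarning: Mean of empty slice.
  ret = um.true_divide(
Traceback (most recent call last):
ValueError: zero-size array to reduction operation minimum which has no identity
```

Bed origin comes out near (0.566, 0.052) with yaw about 0.03, and the bar near bed x = -0.125. I'll push the bar from behind with closed fingers, jaws along the bed's y. First move is to a point behind the bar.

```bash
python3 -m inch '-9 8.5 0 -0.12 1; -18 17 0 -0.24 1; -26 25.5 0 -0.36 1; -34.7 33.7 0 -0.451 1; -34.7 33.7 0 -0.451 1; -34.7 33.7 0 -0.451 1; -34.7 33.7 0 -0.451 1; -34.7 33.7 0 -0.451 1; -34.7 33.7 0 -0.451 1; -34.7 33.7 0 -0.451 1; -34.7 33.7 0 -0.451 1; -34.7 33.7 0 -0.451 1; -34.7 33.7 0 -0.451 1; -34.7 33.7 0 -0.451 1; -34.7 33.7 0 -0.451 1; -34.7 33.7 0 -0.451 1'
python3 - <<'E'
from h import *
o=robot.get_obs();p,d=robot.snapshot("wrist");cv2.imwrite("pics/w1.png",p);np.save("pics/w1.npy",d)
np.save("pics/w1o.npy",o,allow_pickle=True);print(o)
p,d=robot.snapshot("scene");cv2.imwrite("pics/s1.png",p)
E
```

```text
time: 1.43
tool_pos: [0.3899, 0.0483, 0.2049]
ee_rot: [-3.14, 0.001, 1.603]
wrist_force: [0.9, -0.2, -0.5]
width: 0.0006
{'time': 1.4333, 'joint_positions': array([-2.02417277e-02, -2.69774734e-01,  1.70034058e+00, -1.25885454e-03,
        1.71245675e+00, -1.62324996e+00]), 'qvel': array([ 0.01509292, -0.00413238, -0.00107072, -0.00114344, -0.00023619,
       -0.00182306]), 'joint_torque': array([-4.77200355e-01, -1.86672932e+01, -3.02499676e+01, -5.10564423e-02,
        7.29393633e-02,  3.70581663e-03]), 'tool_pos': array([0.38985959, 0.04828202, 0.20487194]), 'ee_rot': array([-3.14009944e+00,  1.16981757e-03,  1.60283226e+00]), 'wrist_force': array([ 0.90641545, -0.17736141, -0.45350505]), 'wrist_torque': array([ 0.02394645, -0.03534108,  0.01332101]), 'width': 0.0005807649094361133}
```

View pics/w1.png

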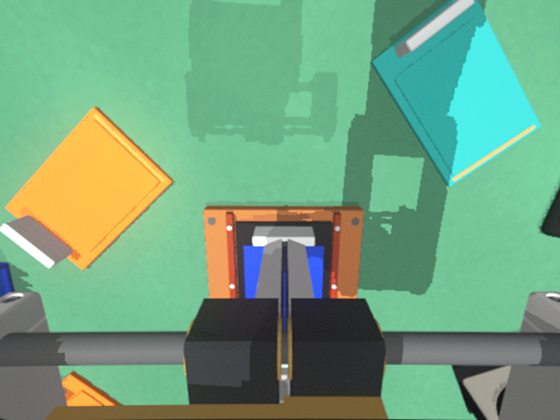

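View pics/s1.png

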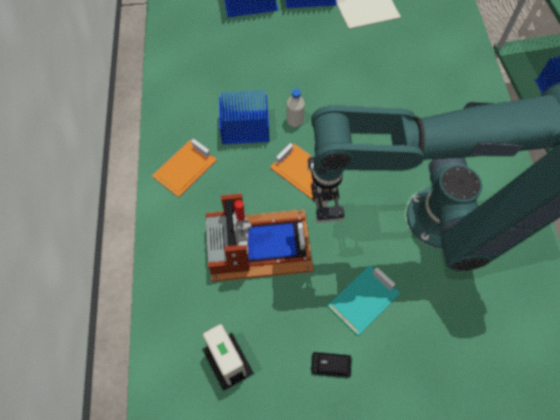

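The wrist view shows the open end of the bed with corners near (205,207) and (362,207), and the bar at (284,237) with the closed fingers over it. The gripper body's long side lies along y, so there is room. I'll refine the bed pose from this picture.

```bash
python3 - <<'E'
from h import *
o=np.load("pics/w1o.npy",allow_pickle=True).item()
print(atz("wrist",[(205,206.5),(361.5,206.5)],.02,o).round(4))
print("bar top corners",atz("wrist",[(253,235),(314,235)],.064,o).round(4),"bottom front",atz("wrist",[(253,227),(314,227)],.064,o).round(4))
d=np.load("pics/w1.npy");P=cloud("wrist",d,o);print(P[234,262],P[234,310],P[240,250])
p=cv2.imread("pics/w1.png");cv2.imwrite("pics/w1c.png",cv2.resize(p[195:305,195:375],None,fx=4,fy=4,interpolation=cv2.INTER_CUBIC))
E
```

```text
[[ 0.4167 -0.0495  0.02  ]
 [ 0.4104  0.1433  0.02  ]]
bar top corners [[0.4349 0.0141 0.064 ]
 [0.4327 0.082  0.064 ]] bottom front [[0.4254 0.014  0.064 ]
 [0.4232 0.0814 0.064 ]]
[0.43577999 0.02367456 0.05790388] [0.43493693 0.0783549  0.05546334] [0.45639027 0.00676387 0.02712663]
```

View pics/w1c.png

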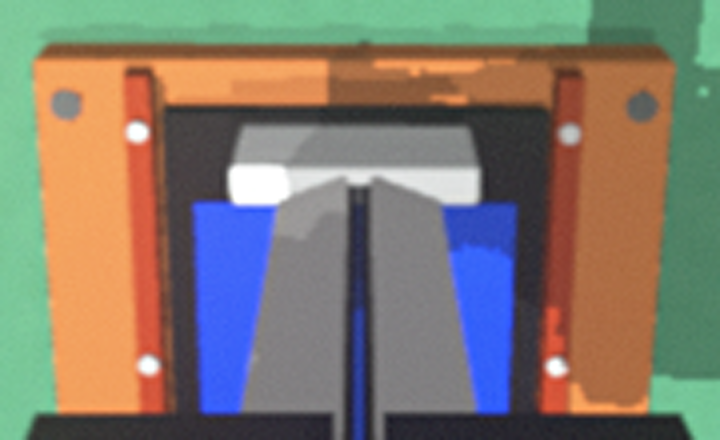

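```bash
python3 -m inch '0 0 4 0 1; 0 0 8 0 1; 0 0 12 0 1; 0 0 15 0 1; 0 0 16.9 0 1; 0 0.5 16.9 0 1; 0 1.2 16.9 0 1; 0 2 16.9 0 1; 0 2.6 16.9 0 1; 0 2.8 16.9 0 1; 0 2.8 16.9 0 1; 0 2.8 16.9 0 1'
python3 - <<'E'
from h import *
o=robot.get_obs();print(o['tool_pos'],o['wrist_force']);p,d=robot.snapshot("wrist");cv2.imwrite("pics/w2.png",p)
E
```

```text
time: 2.53
tool_pos: [0.4185, 0.0491, 0.0368]
ee_rot: [3.141, 0.002, 1.604]
wrist_force: [-0.1, -0.1, -0.1]
width: 0.0006
[0.4184707  0.04907725 0.03679734] [-0.11319677 -0.08763369 -0.100952  ]
```

View pics/w2.png

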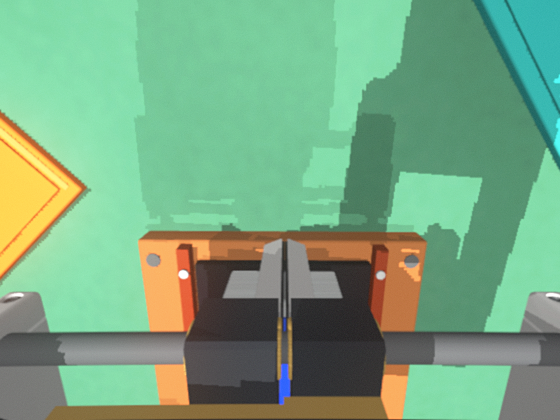

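The fingers are centred behind the bar: tips at (283,245), bar spanning x = 224 to 342. Pushing gently now.

```bash
python3 -m inch '0 0.2 0 0 1; 0 0.4 0 0 1; 0 0.6 0 0 1; 0 0.8 0 0 1; 0 1.0 0 0 1; 0 1.2 0 0 1; 0 1.4 0 0 1; 0 1.6 0 0 1; 0 1.8 0 0 1; 0 2.0 0 0 1; 0 2.2 0 0 1'; python3 -m inch '0 0.2 0 0 1; 0 0.4 0 0 1; 0 0.6 0 0 1; 0 0.8 0 0 1; 0 1.0 0 0 1; 0 1.2 0 0 1; 0 1.4 0 0 1; 0 1.6 0 0 1; 0 1.8 0 0 1; 0 2.0 0 0 1; 0 2.2 0 0 1'
```

```text
time: 3.5
tool_pos: [0.4402, 0.0498, 0.0364]
ee_rot: [-3.141, 0.001, 1.604]
wrist_force: [-1.5, -0.5, 1.6]
width: 0.0003
time: 4.42
tool_pos: [0.4624, 0.0506, 0.0364]
ee_rot: [-3.141, 0.001, 1.604]
wrist_force: [-2.6, -0.7, 1.6]
width: 0.0004
```

```bash
for i in 1 ; do python3 -m inch '0 0.2 0 0 1; 0 0.4 0 0 1; 0 0.6 0 0 1; 0 0.7 0 0 1; 0 0.8 0 0 1'; python3 -m inch '0 0.1 0 0 1; 0 0.2 0 0 1; 0 0.3 0 0 1; 0 0.4 0 0 1;0 0.5 0 0 1'; python3 -m inch '0 0.1 0 0 1; 0 0.2 0 0 1; 0 0.3 0 0 1; 0 0.4 0 0 1'; done
```

```text
time: 4.83
tool_pos: [0.4705, 0.0508, 0.0364]
ee_rot: [-3.141, 0.001, 1.604]
wrist_force: [-2.8, 0.2, 1.8]
width: 0.0002
time: 5.25
tool_pos: [0.4755, 0.051, 0.0364]
ee_rot: [-3.141, 0.001, 1.604]
wrist_force: [-1.3, -0.6, 2.7]
width: 0.0007
time: 5.58
tool_pos: [0.4796, 0.0511, 0.0364]
ee_rot: [-3.141, 0.001, 1.604]
wrist_force: [-2.6, -0.1, 1.1]
width: 0.0006
```

Still at friction level, about 2 N. I'll carry on in 3 mm steps, checking the force after each.

```bash
python3 -m inch '0 0.1 0 0 1; 0 0.2 0 0 1; 0 0.3 0 0 1'|sed -n '2p;4p'; python3 -m inch '0 0.1 0 0 1; 0 0.2 0 0 1; 0 0.3 0 0 1'|sed -n '2p;4p'
```

```text
tool_pos: [0.4827, 0.0512, 0.0364]
wrist_force: [-1.7, -0.3, 1.2]
tool_pos: [0.4858, 0.0513, 0.0364]
wrist_force: [-2.0, -0.2, 1.3]
```

```bash
python3 -m inch '0 0.1 0 0 1; 0 0.2 0 0 1; 0 0.3 0 0 1'|sed -n '2p;4p'
```

```text
tool_pos: [0.4889, 0.0515, 0.0364]
wrist_force: [-2.2, 0.4, 2.0]
```

```bash
python3 -m inch '0 0.1 0 0 1; 0 0.2 0 0 1; 0 0.3 0 0 1'|sed -n '2p;4p'
```

```text
tool_pos: [0.4921, 0.0515, 0.0364]
wrist_force: [-2.4, -0.6, 1.0]
```

```bash
python3 -m inch '0 0.1 0 0 1; 0 0.2 0 0 1; 0 0.3 0 0 1'|sed -n '2p;4p'
```

```text
tool_pos: [0.4952, 0.0516, 0.0364]
wrist_force: [-1.6, -0.3, 2.0]
```

```bash
python3 -m inch '0 0.1 0 0 1; 0 0.2 0 0 1'|sed -n '2p;4p'
```

```text
tool_pos: [0.4967, 0.0518, 0.0364]
wrist_force: [-4.9, 0.5, 3.5]
```

```bash
python3 -m inch '0 0.1 0 0 1; 0 0.2 0 0 1'|sed -n '2p;4p'
```

```text
tool_pos: [0.4977, 0.052, 0.0364]
wrist_force: [-6.6, 0.4, 5.9]
```

Contact felt at about TCP x = 0.4955. Holding to let it settle.

```bash
python3 -m inch '0 0 0 0 1; 0 0.0 0 0 1; 0 0 0 0 1'|sed -n '2p;4p'; python3 - <<'E'
from h import *
o=robot.get_obs();p,d=robot.snapshot("wrist");cv2.imwrite("pics/w3.png",p[200:])
E
```

```text
tool_pos: [0.4978, 0.052, 0.0364]
wrist_force: [-3.5, 0.3, 2.6]
```

View pics/w3.png

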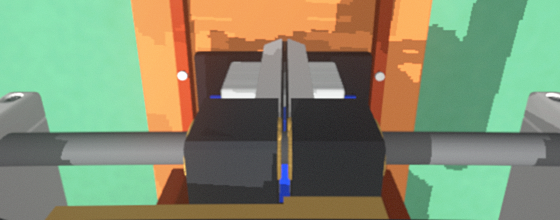

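The view shows the carrier square between the rails with the fingers centred on the bar at (284,50). The held force is 3.5 N. I'll press about 2 mm further, slowly.

```bash
python3 -m inch '0 0.05 0 0 1; 0 0.1 0 0 1; 0 0.1 0 0 1; 0 0.15 0 0 1;0 0.2 0 0 1; 0 0.2 0 0 1'|sed -n '2p;4p'; python3 -m inch '0 0 0 0 1; 0 0 0 0 1'|sed -n '2p;4p'
```

```text
tool_pos: [0.4985, 0.0521, 0.0365]
wrist_force: [-6.5, -0.3, 4.9]
tool_pos: [0.4984, 0.0522, 0.0364]
wrist_force: [-3.9, -0.0, 2.4]
```

```bash
python3 -m inch '0 0.1 0 0 1; 0 0.2 0 0 1; 0 0.25 0 0 1; 0 0.3 0 0 1; 0 0.3 0 0 1; 0 0.3 0 0 1; 0 0.3 0 0 1; 0 0.3 0 0 1'|sed -n '2p;4p'
```

```text
tool_pos: [0.4996, 0.0524, 0.0365]
wrist_force: [-9.3, 0.7, 5.8]
```

Pressed home: 9.3 N, roughly 4 mm of give, and the carrier's far edge is near bed x = 114 mm, within the expected range. Letting go.

```bash
python3 -m inch '0 0 0 0 1; 0 -0.1 0 0 1; 0 -0.2 0 0 1; 0 -0.3 0 0 1; 0 -0.4 0 0 1; 0 -0.6 0 0 1; 0 -1 0 0 1; 0 -2 0 0 1; 0 -3.5 0 0 1; 0 -5 0 0 1; 0 -5 0 0 1; 0 -5 -4 0 1; 0 -5 -8 0 1; 0 -5 -12 0 1; 0 -5 -16 0 1; 0 -5 -20 0 1; 0 -5 -24 0 1; 0 -5 -28 0 1; 0 -5 -29 0 1; 0 -5 -29 0 1'
python3 - <<'E'
from h import *
o=robot.get_obs();print(o['tool_pos'],o['ee_rot'],o['wrist_force']);np.save("pics/o4.npy",o,allow_pickle=True)
for n in("wrist","top","scene"):
    p,d=robot.snapshot(n);cv2.imwrite(f"pics/{n}4.png",p);np.save(f"pics/{n}4.npy",d)
a=cv2.resize(cv2.imread("pics/top4.png")[145:265,205:315],None,fx=4,fy=4,interpolation=3)
b=cv2.resize(cv2.imread("pics/scene4.png")[180:290,195:325],None,fx=3,fy=480/110,interpolation=3)
cv2.imwrite("pics/c4.png",np.hstack([a[:480],b[:480,:360]]))
E
```

```text
time: 10.47
tool_pos: [0.4547, 0.051, 0.3316]
ee_rot: [-3.139, 0.001, 1.604]
wrist_force: [-0.5, 0.6, 0.0]
width: 0.0003
[0.45467691 0.05096043 0.33155408] [-3.13899984e+00  9.19605548e-04  1.60384552e+00] [-0.50586397  0.64732289  0.00426842]
```

View pics/c4.png

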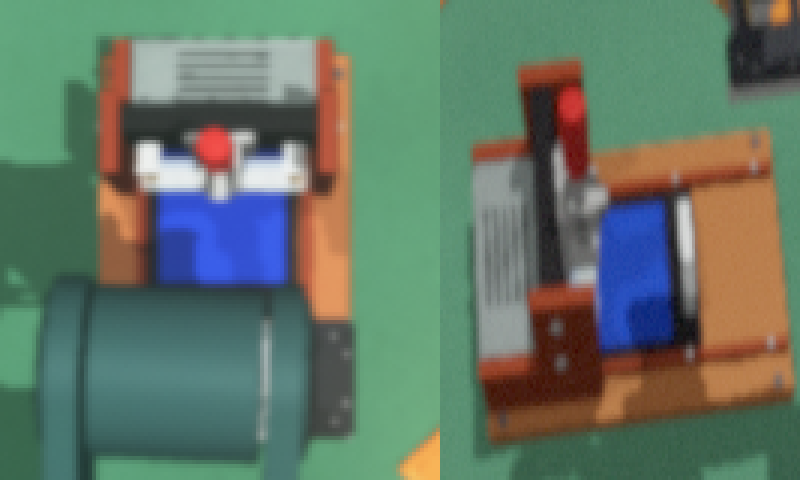

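View pics/wrist4.png

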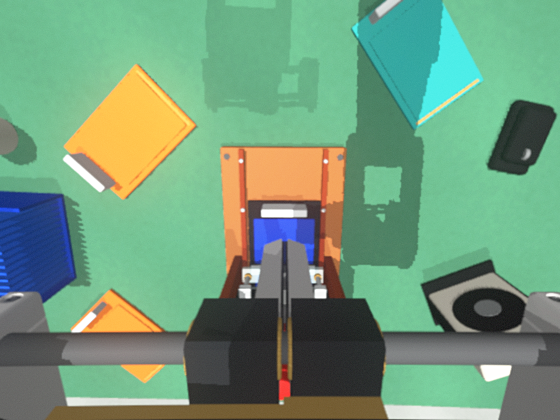

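The views show the carrier up in the jig and square, with the bar at wrist (284,211). The handle is still up: knob at top-crop (215,147), scene-crop (572,120). Next I'll measure the handle's position and a carrier reference.

```bash
python3 - <<'E'
from h import *
o=np.load("pics/o4.npy",allow_pickle=True).item()
B=np.array([.566,.052]);R2=np.array([[np.cos(.031),np.sin(.031)],[-np.sin(.031),np.cos(.031)]])
for n in("top","scene"):
    img=cv2.imread(f"pics/{n}4.png");P=cloud(n,np.load(f"pics/{n}4.npy"));hsv=cv2.cvtColor(img,cv2.COLOR_BGR2HSV)
    red=(cv2.inRange(hsv,(0,200,100),(5,255,255))|cv2.inRange(hsv,(175,200,100),(179,255,255)))>0
    v,u=np.nonzero(red&(P[...,2]>.19)&(P[...,0]>.45)&(P[...,0]<.7)&(abs(P[...,1]-.05)<.06));q=P[v,u]
    b=(q[:,:2]-B)@R2.T
    for lo in np.arange(.19,.31,.02):
        m=(q[:,2]>lo)&(q[:,2]<lo+.02)
        if m.sum(): print(n,lo.round(2),m.sum(),b[m].mean(0).round(4),b[m,0].min().round(4),b[m,0].max().round(4))
w=cv2.imread("pics/wrist4.png");cv2.imwrite("pics/w4c.png",cv2.resize(w[140:300,215:355],None,fx=3.5,fy=3.5,interpolation=3))
E
```

```text
scene 0.21 7 [0.0451 0.0082] 0.0403 0.0509
scene 0.23 9 [0.044  0.0081] 0.0391 0.05
scene 0.25 16 [0.0475 0.0077] 0.0384 0.0559
scene 0.27 17 [0.0479 0.006 ] 0.0401 0.0552
```

View pics/w4c.png

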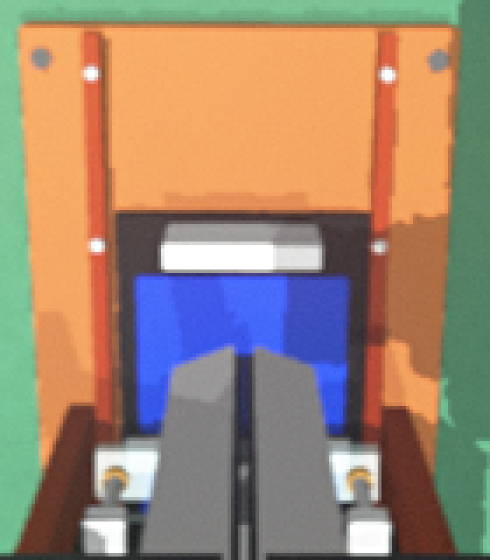

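The handle is about vertical at bed x ≈ 46 mm, tip z ≈ 0.29. I'll pass over it to bed x = 88 mm and come down behind it.

```bash
python3 -m inch '0 2 0 0 1; 0 5 0 0 1; 0 8.5 0 0 1; 0 12 0 0 1; -0.1 15.5 0 0 1; -0.3 18.5 0 0 1; -0.3 20 0 0 1; -0.3 20 0 0 1; -0.3 20 0 0 1; -0.3 20 3 0 1; -0.3 20 6 0 1; -0.3 20 8.2 0 1; -0.3 20 8.7 0 1; -0.3 20 8.7 0 1'
python3 - <<'E'
from h import *
o=robot.get_obs();print(o['tool_pos'],o['wrist_force'])
p,d=robot.snapshot("scene");
p2,d=robot.snapshot("top");
a=cv2.resize(p[170:290,195:325],None,fx=3,fy=4,interpolation=3);b=cv2.resize(p2[145:265,205:315],None,fx=3.5,fy=4,interpolation=3);cv2.imwrite("pics/c5.png",np.hstack([a,b]))
E
```

```text
time: 11.78
tool_pos: [0.6488, 0.0546, 0.2324]
ee_rot: [-3.121, 0.0, 1.604]
wrist_force: [0.3, 0.2, -0.1]
width: 0.0005
[0.64882619 0.05458522 0.232382  ] [ 0.25734566  0.1861523  -0.08993084]
```

View pics/c5.png

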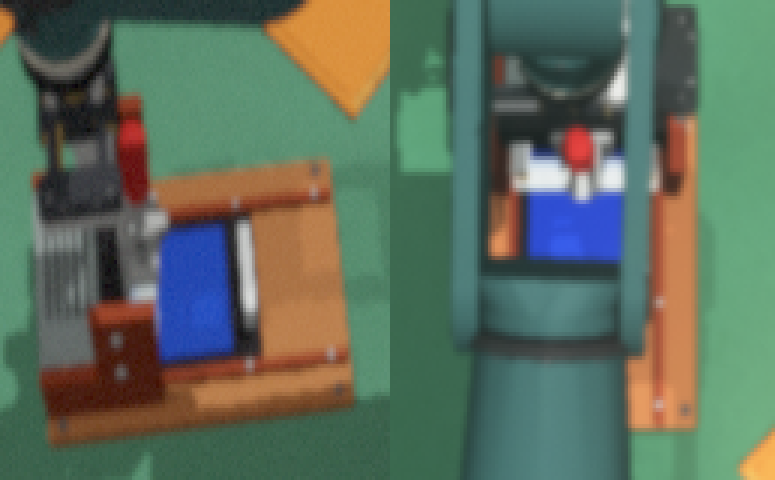

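The fingers are behind the handle, clear of it and of the cover: gripper at scene-crop (80,180), handle at (132,160). I'll raise to z = 0.25 and settle before swinging.

```bash
python3 -m inch '0 0 -1.8 0 1; 0 0 -1.8 0 1; 0 0 -1.8 0 1'
```

```text
time: 12.13
tool_pos: [0.6524, 0.0546, 0.2587]
ee_rot: [-3.136, 0.001, 1.604]
wrist_force: [-0.2, -0.4, 0.8]
width: 0.0006
```

```bash
python3 -m inch '0 -0.8 0.5 0 1; 0 -1.5 0.9 0 1; 0 -2 0.9 0 1; 0 -2.5 0.9 0 1; 0 -3.1 0.9 0 1; 0 -3.7 0.9 0 1; 0 -4.3 0.9 0 1; 0 -4.9 0.95 0 1; 0 -5.5 1.05 0 1; 0 -6.1 1.2 0 1; 0 -6.7 1.4 0 1; 0 -7.2 1.55 0 1; 0 -7.2 1.55 0 1'
python3 - <<'E'
from h import *
o=robot.get_obs();print(o['tool_pos'],o['wrist_force'])
p,d=robot.snapshot("scene");
cv2.imwrite("pics/c6.png",cv2.resize(p[150:290,185:335],None,fx=4,fy=4,interpolation=3))
E
```

```text
time: 13.22
tool_pos: [0.579, 0.0522, 0.2435]
ee_rot: [-3.134, 0.001, 1.604]
wrist_force: [0.4, 1.0, -0.0]
width: 0.0006
[0.57901296 0.05217089 0.24347046] [ 0.41252491  1.01659844 -0.04605265]
```

View pics/c6.png

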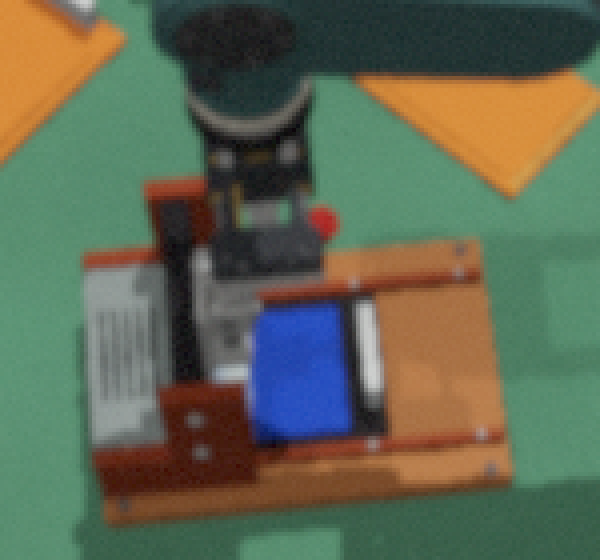

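The handle is following: its knob now shows on the open-end side at (325,222). Continuing the arc.

```bash
python3 -m inch '0 -0.6 0.25 0 1; 0 -1.1 0.6 0 1; 0 -1.6 0.95 0 1; 0 -2.1 1.3 0 1; 0 -2.6 1.7 0 1; 0 -3.1 2.15 0 1; 0 -3.6 2.6 0 1; 0 -4 3.05 0 1; 0 -4.4 3.55 0 1; 0 -4.7 4 0 1; 0 -5 4.5 0 1; 0 -5.3 5 0 1; 0 -5.3 5 0 1'
python3 - <<'E'
from h import *
o=robot.get_obs();print(o['tool_pos'],o['wrist_force'])
p,d=robot.snapshot("scene");
cv2.imwrite("pics/c7.png",cv2.resize(p[150:290,185:335],None,fx=4,fy=4,interpolation=3))
E
```

```text
time: 14.35
tool_pos: [0.5248, 0.0504, 0.1924]
ee_rot: [-3.132, 0.001, 1.604]
wrist_force: [0.7, -0.6, -0.1]
width: 0.0009
[0.52479956 0.05038355 0.19244525] [ 0.72895777 -0.58621525 -0.13973678]
```

View pics/c7.png

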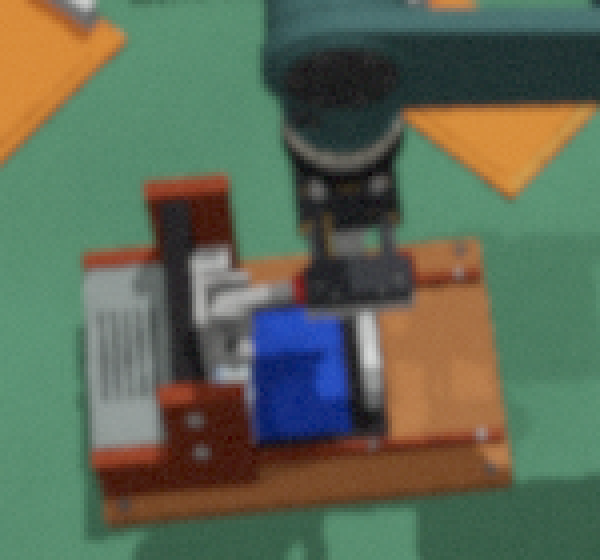

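The handle is nearly down under the gripper. Pressing the last part down in small steps, watching Fz.

```bash
python3 -m inch '0 -0.2 0.4 0 1; 0 -0.4 0.8 0 1; 0 -0.5 1.2 0 1; 0 -0.6 1.5 0 1; 0 -0.6 1.7 0 1; 0 -0.6 1.7 0 1'|sed -n '2p;4p'; python3 -m inch '0 0 0.1 0 1; 0 0 0.2 0 1; 0 0 0.2 0 1'|sed -n '2p;4p'
```

```text
tool_pos: [0.5183, 0.0501, 0.1751]
wrist_force: [-0.4, 0.5, 0.5]
tool_pos: [0.5184, 0.0501, 0.1741]
wrist_force: [-0.8, -0.6, 4.0]
```

```bash
python3 -m inch '0 0 0.1 0 1; 0 0 0.2 0 1; 0 0 0.2 0 1'|sed -n '2p;4p'
```

```text
tool_pos: [0.5185, 0.0501, 0.174]
wrist_force: [-3.4, -0.4, 8.2]
```

```bash
python3 -m inch '0 0 0.1 0 1; 0 0 0.2 0 1; 0 0 0.3 0 1; 0 0 0.4 0 1; 0 0 0.4 0 1;0 0 0.4 0 1'|sed -n '2p;4p'
```

```text
tool_pos: [0.5185, 0.0501, 0.1738]
wrist_force: [-5.7, 0.1, 15.2]
```

At 15 N the handle moves no further, and z = 0.1738 matches the predicted 0.1737, so it is on its end stop. I'll lift straight off and check.

```bash
python3 -m inch '0 0 -0.1 0 1; 0 0 -0.4 0 1; 0 0 -1 0 1; 0 0 -3 0 1; 0 0 -6 0 1; 0 0 -9.5 0 1; 0 -3 -13 0 1; 0 -6 -15 0 1; 0 -9 -15 0 1; 0 -12 -15 0 1; 0 -13 -15 0 1; 0 -13 -15 0 1; 0 -13 -15 0 1; 0 -13 -15 0 1'
python3 - <<'E'
from h import *
o=robot.get_obs();print(o['tool_pos'],o['wrist_force']);np.save("pics/o8.npy",o,allow_pickle=True)
ps={}
for n in("scene","wrist","top"):
    p,d=robot.snapshot(n);cv2.imwrite(f"pics/{n}8.png",p);np.save(f"pics/{n}8.npy",d);ps[n]=p
cv2.imwrite("pics/c8.png",cv2.resize(ps["scene"][150:290,185:335],None,fx=4,fy=4,interpolation=3))
img=ps["scene"];P=cloud("scene",np.load("pics/scene8.npy"));hsv=cv2.cvtColor(img,cv2.COLOR_BGR2HSV)
B=np.array([.566,.052]);R2=np.array([[np.cos(.031),np.sin(.031)],[-np.sin(.031),np.cos(.031)]])
red=(cv2.inRange(hsv,(0,200,100),(5,255,255))|cv2.inRange(hsv,(175,200,100),(179,255,255)))>0
m=red&(P[...,2]>.13)&(P[...,0]>.45)&(P[...,0]<.7)&(abs(P[...,1]-.05)<.04);q=P[m];b=(q[:,:2]-B)@R2.T
for lo in np.arange(-.1,.05,.02):
    k=(b[:,0]>lo)&(b[:,0]<lo+.02)
    if k.sum(): print(lo.round(2),k.sum(),q[k,2].max().round(4),np.median(q[k,2]).round(4))
E
```

```text
time: 17.07
tool_pos: [0.3905, 0.046, 0.3237]
ee_rot: [-3.134, 0.001, 1.604]
wrist_force: [-0.4, 0.3, 0.0]
width: 0.0003
[0.3904574  0.04596935 0.32368629] [-0.44363189  0.32816505  0.04408975]
-0.1 4 0.1765 0.1744
-0.08 4 0.174 0.1714
-0.06 3 0.1732 0.1696
-0.04 5 0.1731 0.1697
-0.02 3 0.1671 0.1664
```

View pics/c8.png

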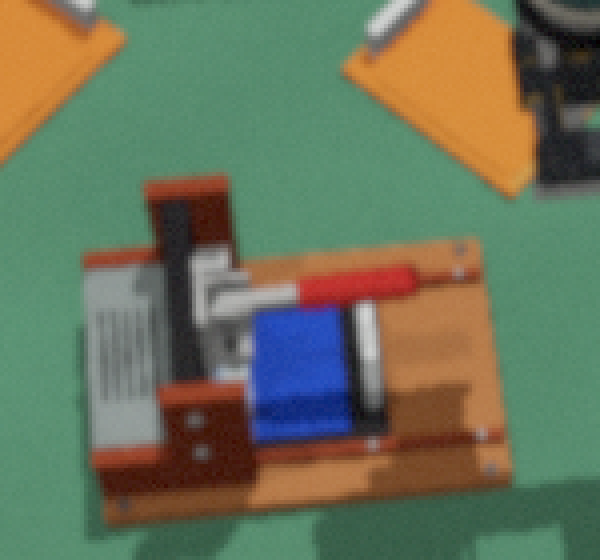

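View pics/wrist8.png

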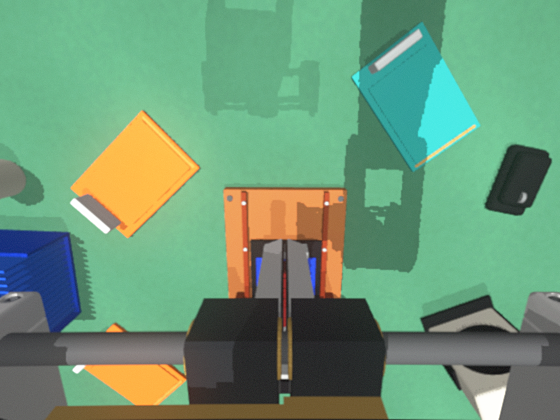

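Handle fully over, slightly raised at its tip (about 0.07 rad), carrier still in place. One last comparison of carrier position and the other objects before handing in.

```bash
python3 - <<'E'
from h import *
for k in (4,8):
    o=np.load(f"pics/o{k}.npy",allow_pickle=True).item();g=cv2.cvtColor(cv2.imread(f"pics/wrist{k}.png"),cv2.COLOR_BGR2GRAY).astype(float)
    K=[]
    for us in ((252,262),(306,314)):   # sides of the bar, plate edge vs bed
        col=g[:,us[0]:us[1]].mean(1); dg=np.diff(cv2.GaussianBlur(col.reshape(-1,1),(1,5),0).ravel())
        r0=190 if k==4 else 225; i=r0+np.argmin(dg[r0:r0+30]); K.append(i+.5)
    u=[257,310]; print(k,K,atz("wrist",[(u[j],K[j]) for j in (0,1)],.028,o).round(4).tolist())
a=cv2.imread("pics/scene0.png");b=cv2.imread("pics/scene8.png")
for n,(x,y,w,h) in dict(cas=(215,85,60,65),bottle=(282,85,28,45),fan=(195,320,60,70),mouse=(308,348,48,32),or1=(150,135,68,62),turq=(328,262,75,72),carrier=(245,215,70,50)).items():
    s,_=cv2.phaseCorrelate(np.float32(cv2.cvtColor(a,6)[y:y+h,x:x+w]),np.float32(cv2.cvtColor(b,6)[y:y+h,x:x+w]));print(n,np.round(s,2))
c=cv2.imread("pics/scene4.png");s=cv2.phaseCorrelate(np.float32(cv2.cvtColor(c,6)[225:270,262:290]),np.float32(cv2.cvtColor(b,6)[225:270,262:290]));print("carrier 4->8",s)
E
```

```text
4 [np.float64(199.5), np.float64(199.5)] [[0.5022, 0.0073, 0.028], [0.4993, 0.0934, 0.028]]
8 [np.float64(238.5), np.float64(238.5)] [[0.5011, 0.0035, 0.028], [0.4981, 0.0913, 0.028]]
cas [ 0.02 -0.17]
bottle [-0.06  0.45]
fan [-0.09  0.01]
mouse [0.12 0.05]
or1 [-0.01 -0.03]
turq [0.42 0.39]
carrier [-0.24  0.16]
carrier 4->8 ((-0.06144242446053738, 0.3038879067922693), 0.6323312102423774)
```

```bash
python3 -c "
from bench import robot
print(robot.close_job())"
```

```text
the job is handed in; nothing more can be done
None
```

I slid the blue-panel carrier in with closed fingers behind its grip bar until it met the hidden stop, then let go and clamped it. The job is handed in, at about 17 s on the robot's clock against the 54 s limit.

- **Stop:** Contact came at TCP x ≈ 0.4955. I pressed about 4 mm into the spring, with a highest reading of 9.3 N, before backing off.
- **Clamp:** I swung the red handle over and pressed it down until it would not move under 15 N. The TCP height was 0.1738 m against a predicted 0.1737 m. Afterwards the handle stayed down, with its tip slightly raised, as it should be when closed.
- **Carrier after clamping:** The scene camera shows about 0.2 mm of movement along the rails between letting go and the end. The wrist camera's plate-edge reading differs by about 1 mm, which is about one pixel.
- **Bearing on the stop:** I could not check this directly. The measured carrier position agrees with the contact position only to the 2 mm calibration error.
- **Other things:** The cassette, fan, mouse, far orange and turquoise look-alikes and bottle all shifted by less than 0.5 pixel between the first and last scene pictures, which I take as unmoved. The near orange look-alike I checked only by eye.
- **Robot:** It ended clear of everything.

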